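# Open the battery hatch of a backup power unit by its hidden catch

## Robot

A 7-joint arm with a two-finger parallel gripper is mounted at the origin on a cart in front of the work surface, level with it; the furniture and walls round the work are solid. World frame = base frame: x ahead of the robot, y to its left, z up, the work surface at z = 0. Lengths are in mm, angles in rad, forces in N, time in s.
With the tool pointing down it reaches from about 425 to 1025 mm from the base axis. Payload 3.6 kg.
Tool frame: the origin (TCP) lies at the very end of the fingers, on their centre line; the grasp point (between the pads) lies 19 mm behind it; z points along the fingers, y is the direction in which the jaws open and shut (so a half turn about z gives the same grasp; the last joint's range is limited). The gripper opens to 85 mm and grips with 20 to 120 N. Pads are 22 mm wide; open, the fingers measure 114 mm over their backs; the gripper's body (76 mm by 85 mm) begins 54 mm behind the grasp point. The pads swing forward as they close: fully open they stand 13 mm farther back than shut.
Start: joints at [-1.226, 0.591, 0.048, 1.609, -0.033, 0.943, -0.034], TCP at [307.358, 656.628, 231.302] pointing down, gripper open.
Joint ranges: [-2.69, 2.69], [-0.47, 2.24], [-1.27, 1.36], [0.19, 2.51], [-1.53, 4.68], [0.08, 2.07], [-3.09, 3.09]. Speed limits (rad/s): [2.57, 2.57, 3.14, 3.14, 3.14, 3.14, 3.14].

## Interface

Orientations are given as a rotation vector (axis times angle).
In Python, from cell import manip gives the robot as it stands.
- The arm moves only by the tool arm_command, never from a script. Its argument "plan" is a list of rows, each a list of 5 numbers: the gripper's target within -1 to 1 (fully open at 1, half-way at 0, shut at -1), then the shift along the tool's x, y, z as a fraction of full scale, then the turn about the tool's z as a fraction of full scale. In form: [[gripper, x, y, z, yaw], ...]. A call has 1 to 5 rows; each row is the pose to reach, as a shift and turn from the pose commanded when the call began, along the tool's axes at that moment, turning the shorter way round; what a row does not reach only later rows make up. Full scale, the value 1, is 0.6 m for a shift and 2 pi rad for a turn. A row lasts 1/12 s, in which the tool goes at most 41.7 mm and 7.16 degrees, less where a joint would pass 70% of its speed; a pose out of reach is approached as far as the arm can. A call with a number of a shift or a turn outside -1 to 1 is refused whole. A call with a gripper value outside its range is refused whole. The fingers move at their own pace and stop on an object; "force" is the grip in N (left out, the last holds). Time passes only in rows, so rows that repeat a pose let the fingers close. It gives the time, the measured TCP pose, the force and the opening at its end, in the units of the state.
- manip.get_obs(): the state, without advancing time (a new reading comes with each control period).
- manip.capture(name): name is "side" or "top"; returns (picture, depth): 400x640x3 uint8, blue, green, red; 400x640 float32, mm along the optical axis (not along the pixel's ray), 0 where there is no reading.
- manip.camera_params(name): a dict with "fx", "fy", "cx", "cy" (pixels), "extrinsics" (4x4, takes a point from camera to world coordinates). Camera axes: x right, y up, looking along -z (the intrinsics and any distortion apply to the point x, -y, -z); pixel columns grow to the right and rows downward; lengths in mm; the calibration is good to about 2 mm. A picture is of the moment at which its call begins. camera_params takes no time and is no camera call.
- manip.job_done(): hands the job in, once; it reports no verdict.
The state is a dict: "time_s": time; "joints": joint angles; "dq": joint speeds; "effort": joint torques, N m; "eef_pos": TCP position; "eef_rot": TCP orientation; "force": force on the tool from outside, world axes, zero at the start; "ft_torque": the same for the moment, N m; "opening": finger opening in mm.
Only numpy, scipy, OpenCV 4.12 (cv2) and the standard library are available. Lean on these libraries where they do the work, as an engineer would, in place of code of your own. Each camera call takes 0.05 s, during which the arm holds its last target. There are 200 camera calls.

## Task

Open the backup power unit for a battery change: with the fingertips, feel lightly along the black panel in front of the hatch for the flush catch plate hidden in it and press the plate in, so that the hatch springs up. Then push the half-open hatch gently right back until it stays open by itself. Only touch and push, gripping nothing: leave the battery in its bay, and the spare battery and the other things on the desk where they are.

Things in the scene. Friction and masses are not known exactly. Their poses are not given: they have to be found in the camera images.
- unit: the backup power unit, a dark grey box fixed to the desk, 206 deep (x) x 236 wide (y) x 84 mm high; origin in the middle of its underside. x points from its front (which faces the robot) to its back, y to its left, z up. On top, from front to back: the black panel, the hatch, the rear deck. A stack of letter trays with folders, 0.23 m high, stands 20 mm or more to its right
- panel_mid (a point): middle of the exposed black panel, on its surface, 65 mm in front of the unit's middle and 82 mm above the desk; axes as the unit's. The panel is rigid, 52 (x) x 114 mm (y), in a rim 2 mm higher. The catch plate is hidden in it on its long middle line (x = 0 here), its centre anywhere within 28 mm to either side of this point: its place differs from start to start
- catch (a joint): how far the catch plate is pressed in, m: 0 rest, 0.005 stop. The plate, black like the panel with a hairline gap round it, is 36 mm (x) x 44 mm (y), its top 1 mm below the panel's surface. It gives straight down against a spring (1.2 N at first, 4 N at the stop) and comes back when let go; from 0.0035 on it frees the hatch
- hatch (a joint): opening angle of the hatch, rad: 0 shut (flush with the unit's top), about 1.1 when its springs have thrown it up, 1.9 at its rear stop. From 1.1 on it has to be pushed against its own weight (about 0.03 N m) and a damped hinge; once well past upright (1.57) it falls back slowly to the stop and stays there
- hatch_edge (a point): the middle of the hatch's free front edge. The hatch is a dark grey plate 103 mm (hinge to edge) x 174 mm wide x 4 mm thick; shut, this edge lies 35 mm behind the middle of the panel and 2 mm below the unit's top. Thrown up, it stands about 92 mm above the unit's top. A black bar hangs under it, 21 mm deep in all, 130 mm wide
- hatch_hinge (a point): the middle of the hatch's hinge line (along y), at the level of the unit's top, 138 mm behind the middle of the panel; axes as the unit's. The hatch swings up and back about it
- battery_mid (a point): the middle of the battery pack in the bay under the hatch: grey block 70 x 130 x 46 mm with a grip rib 12 mm high on top; it stays where it is
- spare_mid (a point): the middle of the spare battery pack, the same block, lying on the desk behind the tray stack; it stays where it is
- glue_stick: a glue stick, 26 mm thick and 92 mm high, standing on the desk between the tray stack and the pen pot, to the right of the unit; origin under its middle, z up. It stays standing where it is
- eraser: an eraser, 20 x 42 x 13 mm, lying on the desk behind the tray stack, far right; origin under its middle. It stays where it is

How it is judged:
By the outcome, as a careful person would: the job done as asked, in the order asked, and still so for the second after the job is handed in, with the robot touching nothing.
It also fails if it takes over 61 s, if anything falls off the work surface, if the arm or the gripper's body presses on something with over 40 N, if the wrist force passes 120 N, or if a joint passes its speed limit or range.

## Working session

There is one attempt and no reset: what is moved stays moved. The work goes in short steps, Python scripts to look and compute and a tool call to move; the robot and the scene stay as the last step left them, time stands still between calls to the robot, and variables do not carry over. Pictures are saved under pics/ and viewed, about 8 in all and at most 12, crops included, and the job is handed in when it is done.

Besides the shell and the picture viewer there is one more tool, called after "Call:" as name(argument=value, ...) on one line, values as JSON. arm_command: Moves the arm, as the interface text tells. Shift numbers are shares of 0.6 m and turn numbers shares of 2 pi rad, none past 1 either way. Its arguments: {"type":"object","properties":{"plan":{"type":"array","items":{"type":"array","items":{"type":"number","minimum":-1,"maximum":1}}},"force":{"type":"number"}},"required":["plan"]}

```bash
mkdir -p pics; ls
cat > h.py <<'E'
from cell import manip
import numpy as np, cv2
def cap(n,tag):
    im,d=manip.capture(n); cv2.imwrite(f'pics/{tag}.png',im); np.save(f'pics/{tag}.npy',d); return im,d
def world(n,d):
    p=manip.camera_params(n); v,u=np.mgrid[0:400,0:640]
    P=np.stack([(u-p['cx'])/p['fx']*d,-(v-p['cy'])/p['fy']*d,-d],-1)
    E=np.array(p['extrinsics']); W=P@E[:3,:3].T+E[:3,3]; W[d<=0]=np.nan; return W
E
python3 - <<'E'
from h import *
o=manip.get_obs(); print(o)
for n in('top','side'):
    print(manip.camera_params(n)); cap(n,n+'0')
cv2.imwrite('pics/both.png',np.vstack([cv2.imread('pics/top0.png')[:,:],cv2.imread('pics/side0.png')])[::1,::1][:800])
E
```

```text
pics
{'time_s': 0.0, 'joints': array([-1.22648929,  0.59213675,  0.04831045,  1.60983202, -0.03327598,
        0.94270319, -0.0337266 ]), 'dq': array([-7.52246378e-04,  1.83282591e-03, -1.75078930e-04,  1.62824037e-03,
        3.79778679e-05, -4.68445055e-04, -4.83088216e-04]), 'effort': array([ 3.75553191e-04, -5.48685801e+01,  1.54712576e+00, -1.98119473e+01,
        9.50927002e-03,  8.96494661e-03, -3.85924412e-07]), 'eef_pos': array([307.01957574, 655.86367889, 230.12488736]), 'eef_rot': array([-0.68206127, -3.0663062 ,  0.00353234]), 'force': array([ 0.17245565, -0.17387515,  0.47898283]), 'ft_torque': array([ 0.01720102, -0.02213723, -0.01387526]), 'opening': 85.41076380162028}
{'fx': 445.2442028381072, 'fy': 445.2442028381072, 'cx': 321.41704657249863, 'cy': 193.31395015296437, 'extrinsics': array([[ 1.08325101e-02,  9.89699756e-01, -1.42748202e-01,
         3.92271902e+02],
       [-9.99935729e-01,  1.11991580e-02,  1.76527610e-03,
         3.28777807e+01],
       [ 3.34575299e-03,  1.42719905e-01,  9.89757463e-01,
         1.18159525e+03],
       [ 0.00000000e+00,  0.00000000e+00,  0.00000000e+00,
         1.00000000e+00]])}
{'fx': 391.72699155486976, 'fy': 391.72699155486976, 'cx': 315.721863288582, 'cy': 196.94200987576906, 'extrinsics': array([[-9.95565071e-01,  1.08929141e-02, -9.34426790e-02,
         4.99513231e+02],
       [-9.07918936e-02, -3.71384754e-01,  9.24029327e-01,
         8.11710794e+02],
       [-2.46378143e-02,  9.28415160e-01,  3.70726677e-01,
         4.06885771e+02],
       [ 0.00000000e+00,  0.00000000e+00,  0.00000000e+00,
         1.00000000e+00]])}
```

View pics/top0.png

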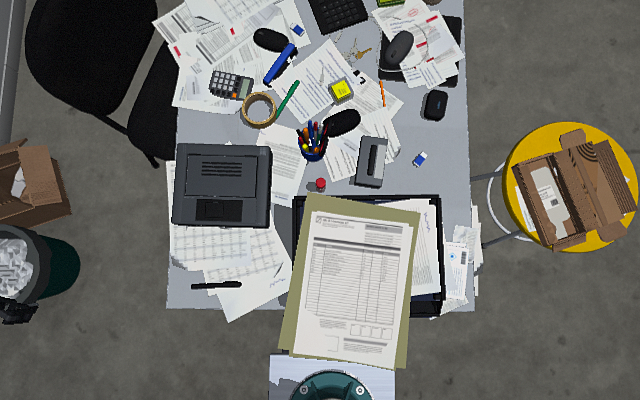

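View pics/side0.png

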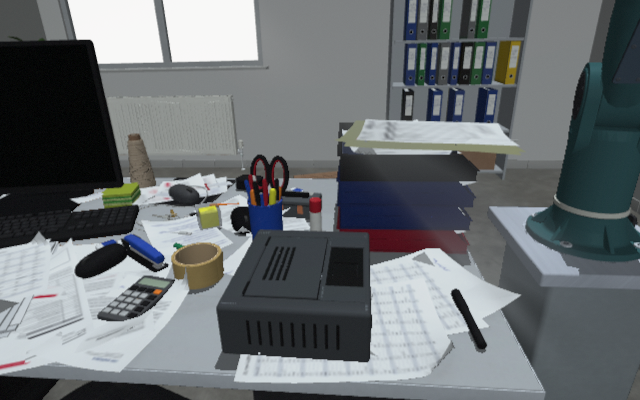

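The top view shows the unit at about (172–271, 143–228), with the panel at (196–238, 199–220). The trays stand to its right and the arm is clear to the left. Next I'll fit the unit pose from depth.

Run:
```python
from h import *
d=np.load('pics/top0.npy'); W=world('top',d)
v,u=np.mgrid[0:400,0:640]
m=(abs(W[...,2]-84)<10)&(u>150)&(u<285)&(v>120)&(v<245)
m=cv2.morphologyEx(m.astype(np.uint8),cv2.MORPH_OPEN,np.ones((5,5)))>0
P=W[m]; print(m.sum(),np.median(P[:,2]))
r=cv2.minAreaRect(P[:,:2].astype(np.float32)); print(r)
# panel by colour
im=cv2.imread('pics/top0.png').max(2)
b=(im<30)&m; n,l,s,c=cv2.connectedComponentsWithStats(b.astype(np.uint8))
for i in range(1,n):
    if s[i,4]>150:
        Q=W[l==i]; print(s[i],cv2.minAreaRect(Q[:,:2].astype(np.float32)),np.median(Q[:,2]))
for a,bb in(((203,210),'panel'),((222,200),'hatch')):pass
print('heights',[ [round(float(x)) for x in W[r_,c_]] for r_,c_ in((210,215),(210,230),(165,220),(212,180),(150,180))])
# trays left edge, max
t=(W[...,2]>100)&(W[...,2]<300)&(u>250)&(u<450)&(v>150)
print('tray y max',np.nanpercentile(W[t][:,1],[99,99.9]),np.nanmax(W[t][:,0]),np.nanmax(W[t][:,2]))
big=cv2.resize(cv2.imread('pics/top0.png')[135:240,160:285],None,fx=6,fy=5.5,interpolation=cv2.INTER_CUBIC)
cv2.imwrite('pics/crop.png',np.clip(big.astype(float)*3,0,255))
```

```text
7544 84.29126268671052
((571.967529296875, 283.47100830078125), (236.91192626953125, 207.3047332763672), 88.87226867675781)
[196 199  46  22 648] ((507.43548583984375, 285.96875), (52.52903366088867, 112.14118957519531), 0.3054352402687073) 82.48666616217315
heights [[506, 294, 84], [506, 256, 87], [620, 287, 82], [500, 380, 85], [657, 390, 82]]
tray y max [101.2380592  114.38220621] 654.0206308121657 237.45956874483238[ WARN:0@0.170] global loadsave.cpp:1063 imwrite_ Unsupported depth image for selected encoder is fallbacked to CV_8U.
```

View pics/crop.png

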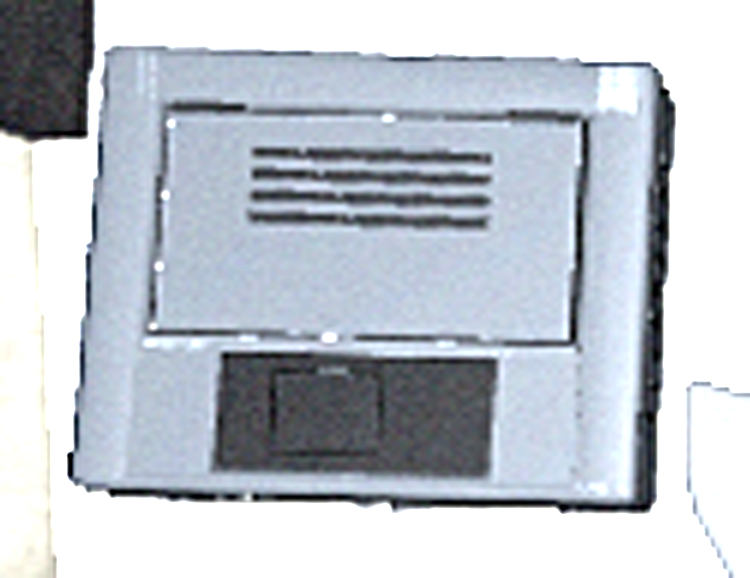

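The tripled-contrast crop shows the hairline of the plate at (272–380, 370–455) in a panel at (215–495, 352–470). That puts the plate about 12 mm left of the panel's middle, near world (507, 298). I'll confirm it by touch.

```bash
cat >> h.py <<'E'
from scipy.spatial.transform import Rotation as Ro
def go(x,y,z):
    o=manip.get_obs(); R=Ro.from_rotvec(o['eef_rot']).as_matrix()
    s=R.T@(np.array([x,y,z])-o['eef_pos'])/600
    print('t',round(o['time_s'],2),'pos',o['eef_pos'].round(1),'F',o['force'].round(2),'shift',s.round(4),'tooly ang',np.degrees(np.arctan2(R[1,1],R[0,1])).round(2),'tilt z',R[:,2].round(3))
E
python3 -c "
from h import *
go(507,298,150);go(407,477,231)"
```

```text
t 0.1 pos [307.  655.9 230.3] F [-0.09 -0.67 -0.2 ] shift [-0.5547 -0.3988  0.1347] tooly ang 64.92 tilt z [-0.001 -0.002 -1.   ]
t 0.1 pos [307.  655.9 230.3] F [-0.09 -0.67 -0.2 ] shift [-0.2773 -0.1995 -0.0008] tooly ang 64.92 tilt z [-0.001 -0.002 -1.   ]
```

Call:
arm_command(plan=[[-1,-0.055,-0.04,0,-0.015],[-1,-0.11,-0.08,0,-0.03],[-1,-0.165,-0.12,0,-0.045],[-1,-0.22,-0.16,0,-0.06],[-1,-0.275,-0.2,0,-0.073]])

```text
time_s: 0.52
eef_pos: [406.3, 476.0, 230.8]
eef_rot: [0.041, -3.141, 0.001]
force: [0.7, -0.7, 0.1]
opening: 26.0
```

```bash
python3 -c "
from h import *
go(507,298,150)"
```

```text
t 0.52 pos [406.3 476.  230.8] F [ 0.67 -0.69  0.14] shift [-0.1601 -0.3007  0.1349] tooly ang 91.48 tilt z [-0.    -0.001 -1.   ]
```

Call:
arm_command(plan=[[-1,-0.03,-0.06,0,0.007],[-1,-0.06,-0.12,0,0.007],[-1,-0.09,-0.18,0.02,0.007],[-1,-0.12,-0.24,0.06,0.007],[-1,-0.16,-0.3,0.1,0.007]])

```text
time_s: 0.93
eef_pos: [499.4, 307.5, 177.7]
eef_rot: [0.037, 3.141, 0.0]
force: [-0.2, 0.9, -0.5]
opening: -0.2
```

```bash
python3 -c "
from h import *
go(507,298,95)"
```

```text
t 0.93 pos [499.4 307.5 177.7] F [-0.17  0.92 -0.49] shift [-0.0129 -0.0156  0.1378] tooly ang 88.66 tilt z [ 0.001  0.    -1.   ]
```

Call:
arm_command(plan=[[-1,0,0,0,0],[-1,0,0,0,0],[-1,0,0,0,0]])

```text
time_s: 1.18
eef_pos: [499.0, 309.9, 177.5]
eef_rot: [-0.037, -3.141, -0.0]
force: [-0.9, -0.7, -0.5]
opening: 0.0
```

Run:
```python
from h import *
im,d=cap('side','s1'); cv2.imwrite('pics/s1c.png',cv2.resize(im[180:370,210:400],None,fx=3,fy=3))
go(507,298,95)
```

```text
t 1.23 pos [498.7 311.2 178. ] F [0.14 1.26 0.16] shift [-0.0144 -0.0218  0.1383] tooly ang 88.77 tilt z [-0.     0.001 -1.   ]
```

View pics/s1c.png

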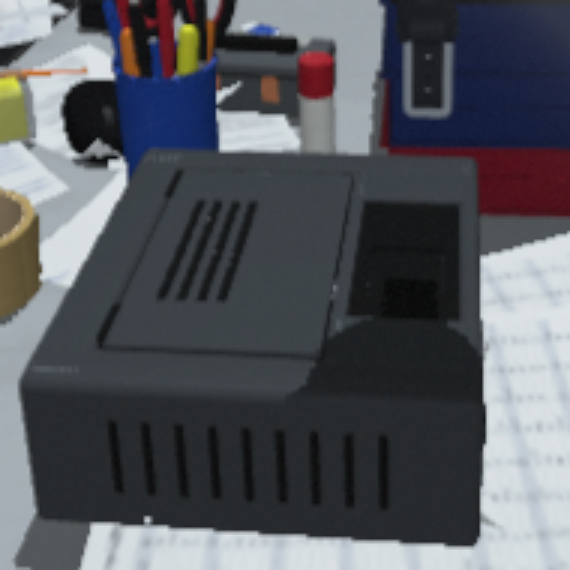

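The side view shows the fingers' shadow falling near the plate outline, and nothing has been touched. Next I descend.

Call:
arm_command(plan=[[-1,-0.007,-0.01,0.035,0],[-1,-0.014,-0.021,0.07,0],[-1,-0.014,-0.021,0.1,0],[-1,-0.014,-0.021,0.138,0],[-1,-0.014,-0.021,0.138,0]])

```text
time_s: 1.65
eef_pos: [504.2, 297.8, 92.2]
eef_rot: [-0.031, -3.136, 0.003]
force: [-0.6, -0.1, 0.1]
opening: 0.1
```

Call:
arm_command(plan=[[-1,0,0,0,0],[-1,0,0,0,0],[-1,0,0,0.008,0],[-1,0,0,0.008,0]])

```text
time_s: 1.98
eef_pos: [507.6, 297.7, 91.0]
eef_rot: [0.035, 3.14, 0.002]
force: [0.8, -0.8, -0.1]
opening: 0.1
```

Run:
```python
from h import *
go(507,298,95)
# averaged reading: capture advances 0.05 s
L=[];
for i in range(6):
    manip.capture('top'); o=manip.get_obs(); L.append(np.r_[o['eef_pos'],o['force']])
print(np.mean(L,0).round(2),np.std(L,0).round(2))
```

```text
t 1.98 pos [507.6 297.7  91. ] F [ 0.82 -0.85 -0.06] shift [ 0.001   0.0005 -0.0066] tooly ang 88.72 tilt z [ 0.001  0.001 -1.   ]
[ 5.0751e+02  2.9708e+02  9.0780e+01  4.0000e-02 -2.0000e-01  1.8000e-01] [0.03 0.16 0.15 0.46 0.62 0.53]
```

Call:
arm_command(plan=[[-1,0,0,0.004,0],[-1,0,0,0.008,0],[-1,0,0,0.011,0],[-1,0,0,0.013,0],[-1,0,0,0.013,0]])

```text
time_s: 2.7
eef_pos: [507.0, 296.7, 81.9]
eef_rot: [-0.036, -3.141, 0.001]
force: [0.3, 0.2, -1.0]
opening: 0.1
```

```bash
cat > avg.py <<'E'
from h import *
L=[]
for i in range(5):
    im,d=manip.capture('side'); o=manip.get_obs(); L.append(np.r_[o['eef_pos'],o['force']])
print(round(o['time_s'],2),np.mean(L,0).round(2))
E
python3 avg.py
```

```text
2.95 [ 5.0724e+02  2.9683e+02  8.2310e+01 -3.6000e-01 -2.0000e-02  1.8000e-01]
```

Call:
arm_command(plan=[[-1,0,0,0.0015,0],[-1,0,0,0.003,0],[-1,0,0,0.003,0]])

```text
time_s: 3.2
eef_pos: [507.4, 297.0, 80.7]
eef_rot: [0.036, 3.141, 0.0]
force: [0.3, 0.1, 2.2]
opening: -0.0
```

```bash
python3 avg.py
```

```text
3.45 [ 5.0739e+02  2.9694e+02  8.0690e+01 -1.4000e-01 -5.0000e-02  8.9000e-01]
```

There's light contact (0.9 N) at z = 80.7, below the panel surface, so this is the plate. Now I press gently.

Call:
arm_command(plan=[[-1,0,0,0.0015,0],[-1,0,0,0.003,0],[-1,0,0,0.003,0],[-1,0,0,0.003,0]])

```text
time_s: 3.78
eef_pos: [507.4, 296.9, 78.9]
eef_rot: [0.036, 3.141, 0.0]
force: [-0.2, -0.4, 2.4]
opening: -0.4
```

```bash
python3 avg.py
```

```text
4.03 [5.0740e+02 2.9694e+02 7.8860e+01 4.7000e-01 3.8000e-01 2.7100e+00]
```

Call:
arm_command(plan=[[-1,0,0,0.0015,0],[-1,0,0,0.003,0],[-1,0,0,0.004,0],[-1,0,0,0.004,0]])

```text
time_s: 4.37
eef_pos: [507.4, 296.9, 76.4]
eef_rot: [0.036, 3.141, 0.0]
force: [0.3, 0.7, 3.8]
opening: -0.1
```

```bash
python3 avg.py
python3 - <<'E'
from h import *
im,d=cap('side','s2'); cv2.imwrite('pics/s2c.png',im[100:370,150:450])
E
```

```text
4.62 [ 5.0738e+02  2.9694e+02  7.6490e+01  1.6000e-01 -4.8000e-01  3.5100e+00]
```

View pics/s2c.png

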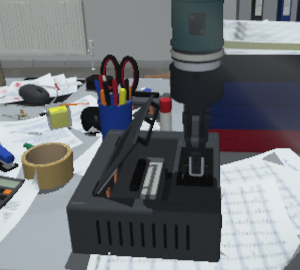

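The hatch has sprung up (crop around (135, 145)) at a press force of 3.5 N. I'll lift off and measure it.

Call:
arm_command(plan=[[-1,0,0,-0.02,0],[-1,0,0,-0.06,0],[-1,0,0,-0.1,0],[-1,0,0,-0.13,0],[-1,0,0,-0.13,0]])

```text
time_s: 5.08
eef_pos: [509.0, 297.9, 158.3]
eef_rot: [0.037, 3.136, 0.005]
force: [1.0, 0.6, -0.2]
opening: 0.0
```

Run:
```python
from h import *
im,d=cap('side','s3'); W=world('side',d)
for y0 in (215,260,285,300,340,360):
    m=(abs(W[...,1]-y0)<4)&(W[...,2]>90)&(W[...,2]<195)&(W[...,0]>560)&(W[...,0]<680)
    P=W[m]; 
    if len(P): print(y0,len(P)); print([ (z,P[abs(P[:,2]-z)<4][:,0].min().round(),P[abs(P[:,2]-z)<4][:,0].max().round()) for z in range(95,190,10) if (abs(P[:,2]-z)<4).any()])
cv2.imwrite('pics/s3c.png',cv2.resize(im[150:360,200:430],None,fx=3,fy=2.8))
go(570,283,155)
```

```text
215 11
[(135, np.float64(621.0), np.float64(621.0)), (165, np.float64(582.0), np.float64(582.0)), (175, np.float64(596.0), np.float64(600.0))]
260 12
[(165, np.float64(583.0), np.float64(588.0)), (175, np.float64(598.0), np.float64(601.0))]
285 60
[(105, np.float64(638.0), np.float64(638.0)), (115, np.float64(634.0), np.float64(635.0)), (125, np.float64(629.0), np.float64(629.0)), (145, np.float64(616.0), np.float64(619.0)), (155, np.float64(614.0), np.float64(614.0)), (165, np.float64(583.0), np.float64(599.0)), (175, np.float64(595.0), np.float64(602.0))]
300 18
[(165, np.float64(584.0), np.float64(589.0)), (175, np.float64(599.0), np.float64(603.0))]
340 191
[(95, np.float64(631.0), np.float64(638.0)), (105, np.float64(626.0), np.float64(632.0)), (115, np.float64(621.0), np.float64(627.0)), (125, np.float64(616.0), np.float64(625.0)), (135, np.float64(610.0), np.float64(620.0)), (145, np.float64(606.0), np.float64(615.0)), (155, np.float64(601.0), np.float64(614.0)), (165, np.float64(585.0), np.float64(610.0)), (175, np.float64(600.0), np.float64(603.0))]
360 22
[(95, np.float64(638.0), np.float64(642.0)), (105, np.float64(638.0), np.float64(640.0)), (115, np.float64(636.0), np.float64(636.0)), (125, np.float64(621.0), np.float64(623.0)), (175, np.float64(600.0), np.float64(603.0))]
t 5.13 pos [508.1 297.3 156.6] F [-0.65  0.45 -0.78] shift [-0.1037 -0.0215  0.0029] tooly ang 88.67 tilt z [ 0.003  0.002 -1.   ]
```

View pics/s3c.png

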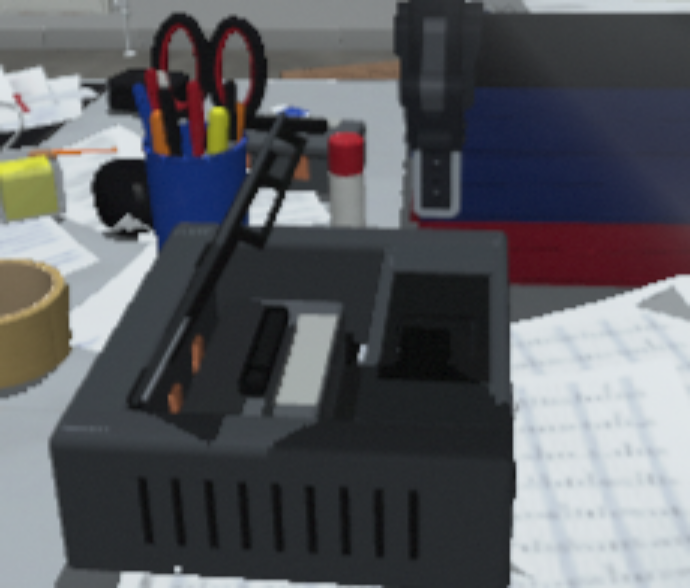

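The hatch stands at about 1.1 rad, with the black bar's front face at about x = 582, z = 165 (seen at (290, 150)). I'll push the bar with the finger sides, TCP near z = 150.

Call:
arm_command(plan=[[-1,-0.025,-0.01,0.005,0],[-1,-0.05,-0.022,0.01,0],[-1,-0.07,-0.022,0.01,0],[-1,-0.085,-0.022,0.01,0],[-1,-0.085,-0.022,0.01,0]])

```text
time_s: 5.55
eef_pos: [561.3, 281.3, 147.6]
eef_rot: [0.042, 3.14, -0.0]
force: [0.2, 0.6, 0.5]
opening: -0.4
```

Call:
arm_command(plan=[[-1,-0.005,0,0,0],[-1,-0.01,0,0,0],[-1,-0.015,0,0,0],[-1,-0.02,0,0,0],[-1,-0.025,0,0,0]])

```text
time_s: 5.97
eef_pos: [572.7, 282.5, 148.5]
eef_rot: [-0.035, -3.141, 0.0]
force: [-0.3, 0.5, 0.4]
opening: 0.2
```

Run:
```python
from h import *
im,d=cap('side','s4'); W=world('side',d)
cv2.imwrite('pics/s4c.png',cv2.resize(im[120:360,200:430],None,fx=2.5,fy=2.5))
go(632,283,150)
```

```text
t 6.02 pos [573.4 282.4 148.6] F [-0.02  0.18  0.95] shift [-0.0976  0.0033 -0.0023] tooly ang 88.69 tilt z [ 0.  0. -1.]
```

View pics/s4c.png

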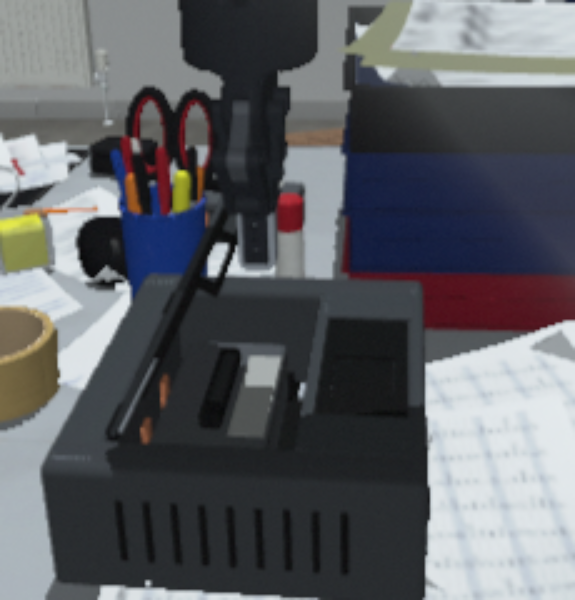

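The fingers are just at the bar (about (240, 235)), and the fingertip is clear of the bay. Now I push slowly.

Call:
arm_command(plan=[[-1,-0.005,0,0,0],[-1,-0.01,0,0,0],[-1,-0.015,0,0,0],[-1,-0.02,0,0,0],[-1,-0.025,0,0,0]])

```text
time_s: 6.43
eef_pos: [588.3, 281.8, 148.4]
eef_rot: [0.036, 3.141, -0.0]
force: [-0.5, 0.1, 0.0]
opening: 0.3
```

Call:
arm_command(plan=[[-1,-0.005,0,0,0],[-1,-0.01,0,0,0],[-1,-0.015,0,0,0],[-1,-0.02,0,0,0],[-1,-0.025,0,0,0]])

```text
time_s: 6.85
eef_pos: [603.3, 281.4, 148.4]
eef_rot: [0.036, 3.141, -0.0]
force: [0.2, -0.4, 0.5]
opening: 0.1
```

Call:
arm_command(plan=[[-1,-0.005,0,0,0],[-1,-0.01,0,0,0],[-1,-0.015,0,0,0],[-1,-0.02,0,0,0],[-1,-0.025,0,0,0]])

```text
time_s: 7.27
eef_pos: [618.2, 281.1, 148.4]
eef_rot: [0.036, 3.141, -0.0]
force: [0.1, -0.3, 0.5]
opening: 0.2
```

Run:
```python
from h import *
im,d=cap('side','s5'); W=world('side',d)
cv2.imwrite('pics/s5c.png',cv2.resize(im[120:360,200:430],None,fx=2.5,fy=2.5))
go(638,283,150)
```

```text
t 7.32 pos [619.1 281.  148.5] F [ 1.36 -1.38 -0.15] shift [-0.0314  0.0041 -0.0025] tooly ang 88.65 tilt z [ 0.001  0.    -1.   ]
```

View pics/s5c.png

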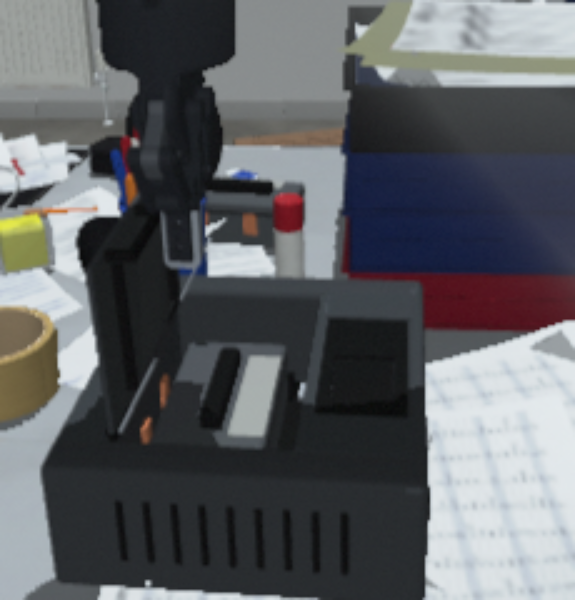

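The hatch is now about upright (edge near (120, 215)) and the fingers are still on the bar. I'll keep going past upright.

Call:
arm_command(plan=[[-1,-0.005,0,0,0],[-1,-0.01,0,0,0],[-1,-0.015,0,0,0],[-1,-0.02,0,0,0],[-1,-0.025,0,0,0]])

```text
time_s: 7.73
eef_pos: [633.5, 280.8, 148.6]
eef_rot: [0.036, 3.141, 0.0]
force: [0.7, 0.9, -0.2]
opening: 0.0
```

Call:
arm_command(plan=[[-1,-0.004,0,0,0],[-1,-0.008,0,0,0],[-1,-0.012,0,0,0],[-1,-0.012,0,0,0],[-1,-0.012,0,0,0]])

```text
time_s: 8.15
eef_pos: [640.1, 280.5, 148.1]
eef_rot: [-0.036, -3.141, 0.0]
force: [0.4, -0.4, -0.7]
opening: -0.0
```

Run:
```python
from h import *
for i in range(12): manip.capture('top')
im,d=cap('side','s6'); W=world('side',d)
cv2.imwrite('pics/s6c.png',cv2.resize(im[120:360,200:430],None,fx=2.5,fy=2.5))
go(510,283,150)
```

```text
t 8.8 pos [640.1 280.6 148.4] F [-0.63 -0.66  0.26] shift [ 0.2169 -0.0009 -0.0027] tooly ang 88.68 tilt z [ 0. -0. -1.]
```

View pics/s6c.png

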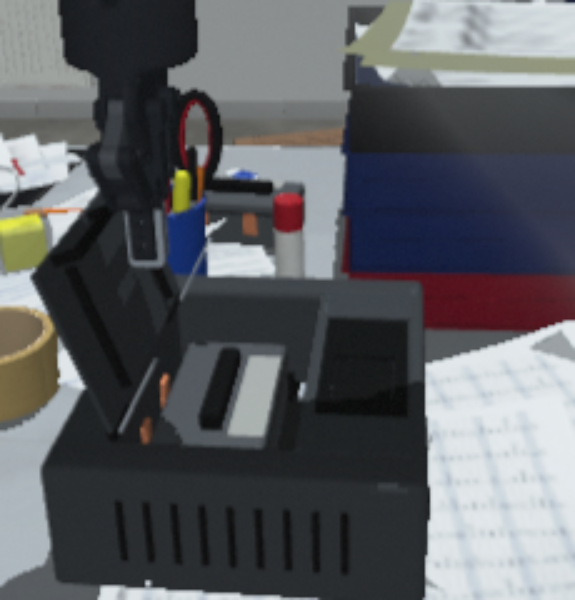

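The hatch leans well past upright (its edge now at (40–90, 210–275)), apparently at its stop. I'll withdraw forward and up.

Call:
arm_command(plan=[[-1,0.02,0,0,0],[-1,0.06,0,0,0],[-1,0.11,0,-0.03,0],[-1,0.16,0,-0.08,0],[-1,0.2,0,-0.13,0]])

```text
time_s: 9.22
eef_pos: [517.0, 282.8, 225.7]
eef_rot: [-0.035, -3.137, 0.003]
force: [0.1, 0.3, 0.2]
opening: 0.7
```

Call:
arm_command(plan=[[-1,0,0,0,0],[-1,0,0,0,0],[-1,0,0,0,0],[-1,0,0,0,0],[-1,0,0,0,0]])

```text
time_s: 9.63
eef_pos: [520.7, 282.6, 225.1]
eef_rot: [-0.038, -3.14, 0.002]
force: [-0.8, -0.5, -0.8]
opening: -0.2
```

Run:
```python
from h import *
for i in range(20): manip.capture('top')
im,d=cap('side','s7'); W=world('side',d)
for z in (110,130,150,170):
    m=(abs(W[...,1]-283)<60)&(abs(W[...,2]-z)<3)&(W[...,0]>620)&(W[...,0]<720); print(z,m.sum(),np.median(W[m][:,0]) if m.any() else 0)
t,_=manip.capture('top')
cv2.imwrite('pics/s7c.png',np.hstack([cv2.resize(im[120:360,200:430],(400,420)),cv2.resize(t[80:300,150:450],(400,420))]))
go(510,283,150)
```

```text
110 139 652.6845014081966
130 146 659.595744573814
150 147 666.3682744198258
170 35 672.7291796796133
t 10.73 pos [520.1 283.4 226.4] F [-0.17 -0.29  0.44] shift [ 0.0169 -0.001   0.1273] tooly ang 88.68 tilt z [ 0. -0. -1.]
```

View pics/s7c.png

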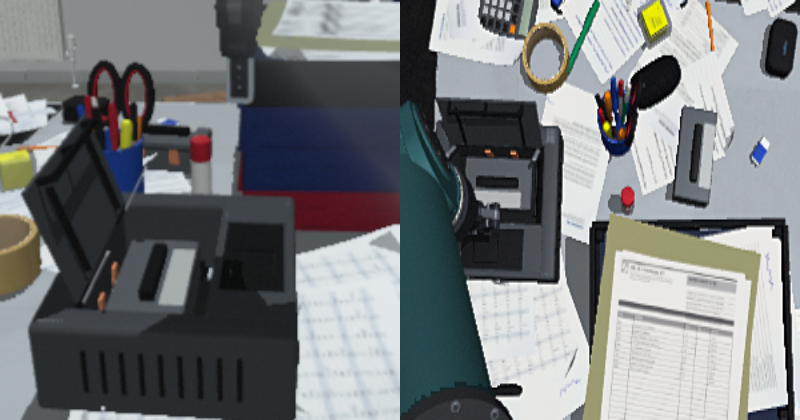

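The hatch face leans 18.5° past upright, which is about 1.89 rad and at the stop. The battery, glue stick, spare battery and eraser are where they were, and the arm is clear.

```bash
python3 -c "
from cell import manip
print(manip.job_done())"
```

```text
the job is handed in; nothing more can be done
None
```

The hatch is open and staying back by itself, and I handed the job in at about 11 s of the 61 s allowed.

- **Finding the plate:** I saw the catch plate's hairline gap in the top picture, about 12 mm left of the panel's middle. I went straight there instead of feeling along the whole panel. Touch confirmed it: contact of about 0.9 N at z ≈ 80.7 mm, just below the panel surface.
- **Pressing it in:** I pushed the plate down at about 3.5 N and the hatch sprang up to about 1.1 rad.
- **Opening the hatch:** I pushed it slowly back by the bar under its edge with the closed fingertips, at up to about 2 N, then backed the arm away.

**Last checks:** About 1.5 s after the arm let go, depth readings put the hatch at about 1.89 rad, so it is at its stop. The last pictures show the battery in its bay and the glue stick, spare battery and eraser apparently where they were. I judged those by eye, not by measurement. The arm was touching nothing, and no check failed or disagreed.

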